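# Put the jar, the seal and the case back on their own stands

### The arm

A 6-joint arm with a two-finger parallel gripper is mounted at the origin on the work surface. World frame = base frame: x ahead of the robot, y to its left, z up, the work surface at z = 0. Lengths are in mm, angles in degrees, forces in N, time in s.
With the tool pointing down it reaches from about 300 to 850 mm from the base axis. Payload 4.2 kg.
Tool frame: the origin (TCP) lies between the finger pads; the fingertips stand 22 mm ahead of it and the grasp point (between the pads) lies 3 mm ahead of it; z points along the fingers, y is the direction in which the jaws open and shut (so a half turn about z gives the same grasp; the last joint's range is limited). The gripper opens to 91 mm and grips with 3 to 60 N. Pads are 32 mm wide; open, the fingers measure 118 mm over their backs; the gripper's body (76 mm by 178 mm) begins 60 mm behind the grasp point.
Start: joints at [69.156, 18.312, 89.639, -0, 72.044, -1.146], TCP at [193.816, 541.365, 235.976] pointing down, gripper open.
Joint ranges: [-177.97, 177.97], [-48.28, 115.42], [12.27, 149.76], [-77.06, 257.06], [2.81, 150.46], [-146.56, 146.56]. Speed limits (degrees/s): [147.25, 147.25, 180, 180, 180, 180].

### API

Orientations are given as [roll, pitch, yaw] about the fixed x, y, z axes, in that order (R = Rz(yaw) Ry(pitch) Rx(roll)).
In Python, from workcell import * gives the robot as it stands.
- The arm moves only by the shell command python3 -m jog 'ROWS' [OPENING] [FORCE]. ROWS is text: rows parted by semicolons, each of 6 numbers parted by spaces: the shift along the tool's x, y, z in units of 0.5 m (1.0 is 0.5 m), then the turn, a rotation vector about the tool's x, y, z in units of pi/2 rad (1.0 is pi/2 rad). A call has 1 to 20 rows; each row is the pose to reach, as a shift and turn from the pose measured when the call began, along the tool's axes at that moment; what a row does not reach only later rows make up. A row lasts 1/12 s, in which the tool goes at most 41.7 mm and 7.16 degrees, less where a joint would pass 70% of its speed; a pose out of reach is approached as far as the arm can. A call with a number of a shift or a turn outside -1 to 1 is refused whole. A call with a gripper value outside its range is refused whole. OPENING is the opening, from -1 (shut) to 1 (fully open), set as the call begins (- or left out, the last holds). The fingers move at their own pace and stop on an object; FORCE is the grip in N (left out, the last holds). Time passes only in rows, so rows that repeat a pose let the fingers close. It gives the time, the measured TCP pose, the force and the opening at its end, in the units of the state.
- state(): the state, without advancing time (a new reading comes with each control period).
- grab_frame(name): name is "scene" or "top" or "wrist"; returns the picture (420x560x3 uint8, red, green, blue); there is no depth.
- calibration(name): a dict with "mtx" (3x3 intrinsics, pixels), "rvec" (rotation vector, rad) and "tvec" (3), from world to camera coordinates, as OpenCV has them. Camera axes: x right, y down, z forward; pixel columns grow to the right and rows downward; lengths in mm; the calibration is good to about 2 mm. A picture is of the moment at which its call begins: read the wrist's pose just before it. calibration takes no time and is no camera call; for the wrist camera it gives the pose at the moment of the call.
- job_done(): hands the job in, once; it reports no verdict.
Trained networks look in the newest picture that a camera, given by its name, has taken for a name from the list of things; names that differ only in an ending like _2 or _b are one class to them, and where a whole thing is asked for, a point or a joint stands for the part that bears it (a point fixed in the world has none). Each returns a list of dicts, best first, with "confidence" (0 to 1); they miss things now and then, are a little off and sometimes report something else, mostly with a low value. They report only what shows in the picture. A call takes as long as a camera call.
- spot_in(query, camera): "rect" ([left, top, right, bottom] in pixels, round what is visible of it).
- tip_of(query, camera): "location" ([column, row] in pixels: a listed point, or the origin of a listed thing).
The state is a dict: "time_s": time; "qpos": joint angles; "qvel": joint speeds; "effort": joint torques, N m; "ee_pos": TCP position; "ee_rot": TCP orientation; "force": force on the tool from outside, world axes, zero at the start; "torque": the same for the moment, N m; "gripper_width": finger opening in mm.
Only numpy, scipy, OpenCV 4.12 (cv2) and the standard library are available. Lean on these libraries where they do the work, as an engineer would, in place of code of your own. Each camera call takes 0.05 s, during which the arm holds its last target. There are 200 camera calls.

### The job

On the painting table the round jar, the square seal stone and the oblong wooden case have got onto each other's wooden stands. Put each one back upright in the middle of the stand of its own shape - jar on the round stand, seal on the square one, case on the oblong one and lying lengthwise along it - using the empty six-sided clay tile to park one of them on the way. Set every one down gently, never drop one or put one on the table itself, and leave the water bowl, the palette and the ink bottle where they are.

Things in the scene. Friction and masses are not known exactly. Their poses are not given: they have to be found in the camera images.
- jar_mid (a point): Closed round seal-paste jar of white glazed porcelain with a blue band, a solid-looking cylinder 52 mm in diameter and 44 mm high, 0.11 to 0.23 kg. The point is its centre, 22 mm above its underside; z is up along its axis. At the start it stands on the square stand.
- seal_mid (a point): Seal stone of pale marble with a thin dark line around it: upright square block 36 x 36 mm and 64 mm high, 0.14 to 0.28 kg. The point is its centre, 32 mm above its underside; z is up, x and y are square to its side faces. At the start it stands on the oblong stand.
- case_mid (a point): Closed oblong ink-stick case of dark wood with a small brass clasp on one long side (the lid does not open): 88 mm long (its x), 36 mm wide (its y), 40 mm high, 0.10 to 0.20 kg. The point is its centre, 20 mm above its underside; z is up. At the start it stands on the round stand.
- round_stand: Round stand, a wooden disc 100 mm in diameter. Fixed to the table, 8 mm thick, flat top without a rim (top face 8 mm above the table). Origin: centre of its underside, on the table. The jar's own place.
- square_stand: Square stand, a wooden board 84 x 84 mm. Fixed to the table, 8 mm thick, flat top without a rim (top face 8 mm above the table). Origin: centre of its underside, on the table. x and y run along its sides. The seal's own place.
- long_stand: Oblong stand, a wooden board 124 mm long (its x) and 68 mm wide (its y). Fixed to the table, 8 mm thick, flat top without a rim (top face 8 mm above the table). Origin: centre of its underside, on the table. The case's own place, its length along the board's length (either way round).
- spare_tile: Empty six-sided red-brown clay (terracotta) tile, 110 mm across flats: the free spot. Fixed to the table, 8 mm thick, flat top without a rim (top face 8 mm above the table). Origin: centre of its underside, on the table. 
- bowl: Loose blue ceramic water bowl, 104 mm across the rim, 45 mm high, a bystander. Origin: centre of its underside.
- palette: Loose round white porcelain palette with six paint wells, 108 mm in diameter, 14 mm high, a bystander. Origin: centre of its underside.
- ink_bottle: Loose black ink bottle, 56 mm in diameter, 100 mm high, standing to the left of the work, a bystander. Origin: centre of its underside.

How it is judged:
By the outcome, as a careful person would: the job done as asked, in the order asked, and still so for the second after the job is handed in, with the robot touching nothing.
It also fails if it takes over 109 s, if anything falls off the work surface, if the arm or the gripper's body presses on something with over 40 N, if the wrist force passes 120 N, or if a joint passes its speed limit or range.

## Working session

There is one attempt and no reset: what is moved stays moved. The work goes in short steps, Python scripts to look and compute and a shell command to move; the robot and the scene stay as the last step left them, time stands still between calls to the robot, and variables do not carry over. Pictures are saved under pics/ and viewed, about 12 in all and at most 16, crops included, and the job is handed in when it is done.

```bash
mkdir -p pics
cat > h.py <<'E'
from workcell import *
import numpy as np, cv2
def save(name,fn):
    im=grab_frame(name); cv2.imwrite('pics/'+fn,im[:,:,::-1]); return im
def ray(cam,uv,z,c=None):
    c=c or calibration(cam); R=cv2.Rodrigues(np.array(c["rvec"],float))[0]; t=np.array(c["tvec"],float).ravel()
    p=cv2.undistortPoints(np.array([[uv]],float),np.array(c["mtx"],float),None)[0,0]
    d=R.T@np.array([p[0],p[1],1]); o=-R.T@t
    return o+d*(z-o[2])/d[2]
def proj(cam,P,c=None):
    c=c or calibration(cam)
    return cv2.projectPoints(np.array(P,float).reshape(-1,1,3),np.array(c["rvec"],float),np.array(c["tvec"],float),np.array(c["mtx"],float),None)[0][:,0]
E
python3 - <<'E'
from h import *
print(state())
for c in ("top","scene"):
    save(c,c+"0.png")
    k=calibration(c); R=cv2.Rodrigues(np.array(k["rvec"],float))[0]; print(c,(-R.T@np.array(k["tvec"]).ravel()).round())
    for q,z in dict(jar_mid=30,seal_mid=40,case_mid=28,round_stand=0,square_stand=0,long_stand=0,spare_tile=0,bowl=0,palette=0,ink_bottle=0).items():
        r=tip_of(q,c)
        print(q,[(np.round(d["location"]),round(d["confidence"],2),ray(c,d["location"],z,k).round(1)) for d in r[:2]])
E
```

```text
{'time_s': 0.0, 'qpos': array([ 6.91569296e+01,  1.83517202e+01,  8.97076817e+01, -5.08444243e-04,
        7.20438295e+01, -1.14677766e+00]), 'qvel': array([-0.00655648,  0.01056098, -0.08056252,  0.05646997,  0.06629524,
        0.04669071]), 'effort': array([-2.55044310e-03, -4.12472999e+01, -2.31964248e+01,  7.23943161e-02,
        4.57687641e-02, -1.53060646e-04]), 'ee_pos': array([193.63471536, 540.90817436, 235.11081609]), 'ee_rot': array([-1.79896780e+02, -1.58274335e-03,  1.60303863e+02]), 'force': array([0.06172125, 0.16423603, 0.73718493]), 'torque': array([-0.02336396, -0.01916839, -0.03263453]), 'gripper_width': 90.89340208441523}
top [ 351.  104. 1250.]
jar_mid [(array([317., 175.]), 0.75, array([642.7,  14.5,  30. ])), (array([416., 179.]), 0.59, array([ 636.7, -242.7,   30. ]))]
seal_mid [(array([415., 173.]), 0.8, array([ 648.5, -237.8,   40. ])), (array([237., 179.]), 0.19, array([627.3, 218.3,  40. ]))]
case_mid [(array([432., 250.]), 0.91, array([ 452.4, -276.4,   28. ]))]
round_stand [(array([431., 256.]), 0.6, array([ 441.1, -282.3,    0. ]))]
square_stand [(arra
[... 675 characters left out ...]
1.8, -280.9,   28. ])), (array([297., 193.]), 0.16, array([459.7,  13.5,  28. ]))]
round_stand [(array([254., 141.]), 0.51, array([ 459.8, -261.3,    0. ]))]
square_stand [(array([235., 221.]), 0.71, array([647.9,   0.7,   0. ]))]
long_stand [(array([203., 167.]), 0.95, array([ 647.6, -231.5,    0. ]))]
spare_tile [(array([276., 278.]), 0.59, array([633.2, 218.9,   0. ])), (array([338., 259.]), 0.54, array([464.7, 242.7,   0. ]))]
bowl [(array([340., 258.]), 0.86, array([458.1, 244.5,   0. ])), (array([204., 167.]), 0.39, array([ 644.3, -232.1,    0. ]))]
palette [(array([300., 195.]), 0.73, array([443.3,   3.6,   0. ]))]
ink_bottle [(array([361., 326.]), 0.73, array([518. , 430.9,   0. ]))]
```

Run:
```python
import cv2
a=cv2.imread('pics/top0.png'); b=cv2.imread('pics/scene0.png')
cv2.imwrite('pics/top_c.png',cv2.resize(a[120:320,110:490],None,fx=2.1,fy=2.1,interpolation=cv2.INTER_CUBIC))
```

```text
(no output)
```

View pics/top_c.png

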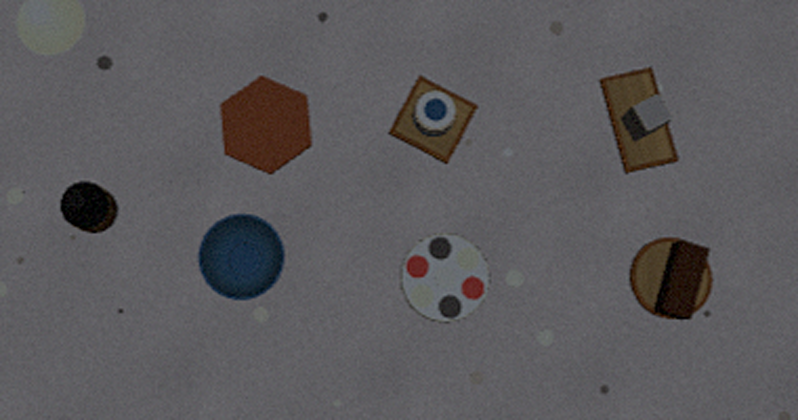

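View pics/scene0.png

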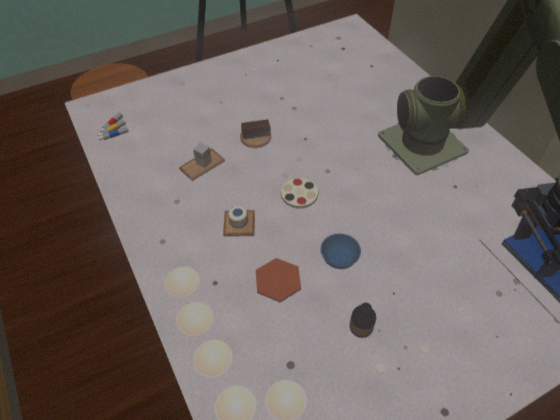

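The top view shows the hexagon tile (237,179), the square stand with the jar (317,176), the oblong stand with the seal (415,177) and the round stand with the case (432,252). The palette is at (321,252), the bowl at (225,242) and the ink bottle at (153,219). All of these agree with the networks. Next I'll take closer wrist views.

```bash
cat >> h.py <<'E'
from scipy.spatial.transform import Rotation as Ro
def tool(s=None):
    s=s or state(); return np.array(s["ee_pos"],float),Ro.from_euler('xyz',s["ee_rot"],degrees=True)
def go(x,y,z,yaw):
    "row for a target pose pointing down"
    p,R=tool(); T=Ro.from_euler('xyz',[180,0,yaw],degrees=True)
    d=R.inv().apply(np.array([x,y,z])-p)/500; w=(R.inv()*T).as_rotvec()/(np.pi/2)
    n=max(np.linalg.norm(d)*500/41.7,np.linalg.norm(w)*90/7.16)
    print("row",d.round(4),w.round(4),"min rows",round(n,1))
E
python3 - <<'E'
from h import *
c=calibration("wrist"); p,R=tool(); Rc=Ro.from_rotvec(np.array(c["rvec"],float).ravel())
o=Rc.inv().apply(-np.array(c["tvec"],float).ravel())
print(c["mtx"],"cam in tool",R.inv().apply(o-p),"\naxes",(R.inv()*Rc.inv()).as_matrix().round(3))
print(R.as_matrix().round(3))
go(500,100,420,90+11)
go(500,-100,420,79)
E
```

```text
[[336.14963724   0.         281.11835113]
 [  0.         336.14963724 206.4223412 ]
 [  0.           0.           1.        ]] cam in tool [  72.45169398    0.81550296 -148.20398205] 
axes [[-0.    -0.966 -0.259]
 [ 1.    -0.001  0.001]
 [-0.001 -0.259  0.966]]
[[-0.941  0.337  0.   ]
 [ 0.337  0.941  0.   ]
 [-0.     0.    -1.   ]]
row [-0.874  -0.6246 -0.3681] [ 1.000e-04 -0.000e+00  6.589e-01] min rows 13.6
row [-1.0089 -1.0012 -0.3681] [ 1.000e-04 -0.000e+00  9.034e-01] min rows 17.6
```

Run:
```python
from h import *
go(530,-30,300,180)
```

```text
row [-1.0182 -0.8492 -0.1281] [ 1.000e-04  0.000e+00 -2.189e-01] min rows 16.0
```

```bash
R="-1 -0.85 -0.13 0 0 -0.22"; python3 -m jog '-0.1 -0.085 -0.02 0 0 -0.03; -0.3 -0.25 -0.06 0 0 -0.09;-0.5 -0.425 -0.1 0 0 -0.12;-0.7 -0.6 -0.13 0 0 -0.18;-0.9 -0.76 -0.13 0 0 -0.22;-1 -0.85 -0.13 0 0 -0.22;-1 -0.85 -0.13 0 0 -0.22;-1 -0.85 -0.13 0 0 -0.22;-1 -0.85 -0.13 0 0 -0.22;-1 -0.85 -0.13 0 0 -0.22;-1 -0.85 -0.13 0 0 -0.22;-1 -0.85 -0.13 0 0 -0.22;-1 -0.85 -0.13 0 0 -0.22;-1 -0.85 -0.13 0 0 -0.22;-1 -0.85 -0.13 0 0 -0.22;-1 -0.85 -0.13 0 0 -0.22;-1 -0.85 -0.13 0 0 -0.22;-1 -0.85 -0.13 0 0 -0.22;-1 -0.85 -0.13 0 0 -0.22;-1 -0.85 -0.13 0 0 -0.22'
python3 - <<'E'
from h import *
import json
k=calibration("wrist"); im=save("wrist","w0.png")
for q,z in dict(jar_mid=30,seal_mid=40,case_mid=28,round_stand=0,square_stand=0,long_stand=0,spare_tile=0).items():
    r=tip_of(q,"wrist")
    print(q,[(np.round(d["location"]),round(d["confidence"],2),ray("wrist",d["location"],z,k).round(1)) for d in r[:2]])
json.dump({a:np.array(k[a]).tolist() for a in k},open('w0.json','w'))
E
```

```text
time_s: 2.77
ee_pos: [520.6, -26.2, 300.9]
ee_rot: [180.0, -0.0, -179.8]
force: [-0.2, 0.0, -0.5]
gripper_width: 91.6
jar_mid [(array([312., 268.]), 0.79, array([647.6,  17.2,  30. ])), (array([118., 264.]), 0.27, array([ 642.1, -245.7,   30. ]))]
seal_mid [(array([117., 267.]), 0.77, array([ 641.8, -241.7,   40. ]))]
case_mid [(array([ 68., 117.]), 0.81, array([ 449.9, -283.2,   28. ]))]
round_stand [(array([ 87., 115.]), 0.57, array([ 447.9, -275.4,    0. ]))]
square_stand [(array([305., 257.]), 0.74, array([643.5,   9.6,   0. ]))]
long_stand [(array([129., 261.]), 0.95, array([ 651.2, -245. ,    0. ]))]
spare_tile [(array([454., 251.]), 0.82, array([634.2, 223.9,   0. ]))]
```

View pics/w0.png

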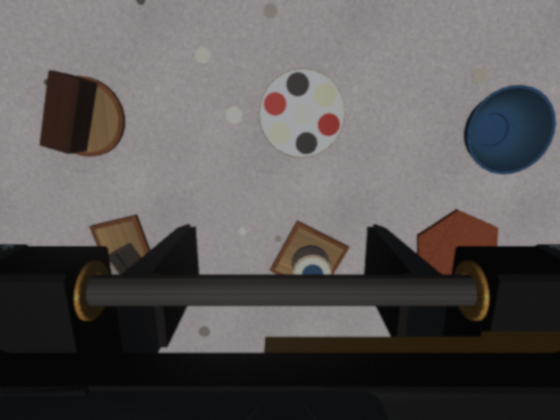

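The fingers hide the far row, but the round stand, case (68,115), palette and bowl are clear. I'll shift 150 mm farther out for the others.

```bash
python3 -m jog '-0.06 0 0 0 0 0;-0.14 0 0 0 0 0;-0.22 0 0 0 0 0;-0.28 0 0 0 0 0;-0.31 0 0 0 0 0;-0.31 0 0 0 0 0;-0.31 0 0 0 0 0;-0.31 0 0 0 0 0'
python3 - <<'E'
from h import *
import json
k=calibration("wrist"); im=save("wrist","w1.png"); s=state(); print(s["ee_pos"],s["qpos"].round(1))
for q,z in dict(jar_mid=30,seal_mid=40,case_mid=28,round_stand=0,square_stand=0,long_stand=0,spare_tile=0).items():
    r=tip_of(q,"wrist")
    print(q,[(np.round(d["location"]),round(d["confidence"],2),ray("wrist",d["location"],z,k).round(1)) for d in r[:2]])
json.dump({a:np.array(k[a]).tolist() for a in k},open('w1.json','w'))
E
```

```text
time_s: 3.83
ee_pos: [675.2, -26.5, 301.1]
ee_rot: [180.0, -0.1, -179.9]
force: [0.9, -0.2, 0.5]
gripper_width: 91.4
[675.05722061 -26.48602035 301.54031469] [ -3.2  26.2  68.    0.   85.8 -93.4]
jar_mid [(array([312., 153.]), 0.69, array([646.2,  12.7,  30. ]))]
seal_mid [(array([104., 147.]), 0.58, array([ 639. , -238.5,   40. ]))]
case_mid []
round_stand []
square_stand [(array([472., 140.]), 0.32, array([632.9, 225.4,   0. ]))]
long_stand [(array([116., 154.]), 0.66, array([ 651.8, -245. ,    0. ]))]
spare_tile [(array([472., 139.]), 0.81, array([631. , 225.4,   0. ]))]
```

View pics/w1.png

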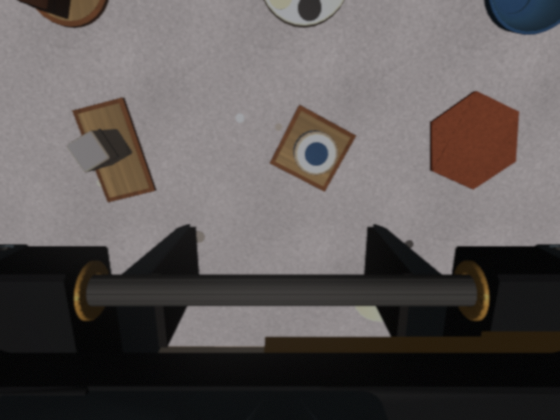

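```bash
cat > fit.py <<'E'
from h import *
import json
from scipy.optimize import minimize
def load(n): return cv2.imread(f'pics/{n}.png'), json.load(open(n+'.json'))
def prism(shape,x,y,a,z0,z1):
    if shape[0]=='c': t=np.linspace(0,2*np.pi,60); P=np.c_[np.cos(t),np.sin(t)]*shape[1]/2
    elif shape[0]=='h': t=np.arange(6)*np.pi/3; P=np.c_[np.cos(t),np.sin(t)]*shape[1]/np.sqrt(3)
    else: P=np.array([[1,1],[1,-1],[-1,-1],[-1,1]])*np.array(shape[1:])/2
    c,s=np.cos(np.radians(a)),np.sin(np.radians(a)); P=P@np.array([[c,s],[-s,c]])+[x,y]
    return np.r_[np.c_[P,np.full(len(P),z0)],np.c_[P,np.full(len(P),z1)]]
def sil(shape,pose,z0,z1,k,cam="wrist"):
    m=np.zeros((420*4,560*4),np.uint8); q=proj(cam,prism(shape,*pose,z0,z1),k)
    h=cv2.convexHull(((q+.5)*4*16-8).astype(np.int32)); cv2.fillConvexPoly(m,h,255,cv2.LINE_AA,4)
    return cv2.resize(m,(560,420),interpolation=cv2.INTER_AREA)/255.
def fit(mask,ign,shape,g,z0,z1,k):
    w=1-ign
    f=lambda p: (np.abs(sil(shape,p,z0,z1,k)-mask)*w).sum()
    r=None
    for a in ([g[2]] if shape[0]=='c' else g[2]+np.array([-8,0,8])):
        q=minimize(f,[g[0],g[1],a],method='Nelder-Mead',options=dict(initial_simplex=np.array([[g[0],g[1],a],[g[0]+6,g[1],a],[g[0],g[1]+6,a],[g[0],g[1],a+8]]),xatol=.05,fatol=.1))
        if r is None or q.fun<r.fun: r=q
    return r.x.round(1),round(r.fun/mask.sum(),3)
E
python3 - <<'E'
from fit import *
im,k=load('w1'); im0,k0=load('w0')
def wood(im): 
    h=cv2.cvtColor(im,cv2.COLOR_BGR2HSV).astype(int); return ((h[...,1]>75)&((h[...,0]<25)|(h[...,0]>170))).astype(np.uint8)
def blob(m,r):
    o=np.zeros_like(m); x0,y0,x1,y1=r; o[y0:y1,x0:x1]=m[y0:y1,x0:x1]
    n,l,s,_=cv2.connectedComponentsWithStats(o); o=(l==1+np.argmax(s[1:,4])).astype(np.uint8)
    return o
def hull(o):
    c=np.vstack(cv2.findContours(o,0,1)[0]); z=np.zeros_like(o); cv2.fillConvexPoly(z,cv2.convexHull(c),1); return z.astype(float)
W=wood(im)
for n,r,sh,g in (("square",(255,95,370,200),('r',84,84),(644,10,25)),("long",(60,85,170,210),('r',124,68),(650,-246,10)),("tile",(415,80,535,200),('h',110),(634,224,0))):
    m=hull(blob(W,r)); print(n,fit(m,np.zeros_like(m),sh,g,0,8,k))
a=np.vstack([cv2.resize(im[120:180,60:140],None,fx=6,fy=6,interpolation=cv2.INTER_CUBIC),])
b=cv2.resize(im0[60:170,30:140],(396,396),interpolation=cv2.INTER_CUBIC)
w=np.zeros((400,880,3),np.uint8); w[:360,:480]=a; w[:396,484:880]=b
w=np.clip(w*1.8,0,255).astype(np.uint8)
cv2.imwrite('pics/crop1.png',cv2.resize(w[:,:],(800,364)))
E
```

```text
square (array([644. ,  14.5,  62.8]), np.float64(0.03))
long (array([ 648.1, -243.9,   14. ]), np.float64(0.052))
tile (array([634.2, 224.7,   6.7]), np.float64(0.03))
```

View pics/crop1.png

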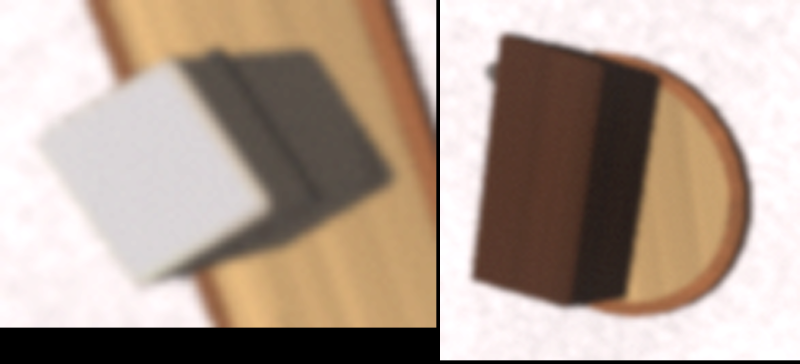

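```bash
cat > fit2.py <<'E'
from fit import *
im,k=load('w1'); im0,k0=load('w0')
def rect(px,z,k,L,W):
    P=np.array([ray("wrist",p,z,k)[:2] for p in px]); c=P.mean(0)
    e=[np.linalg.norm(P[(i+1)%4]-P[i]) for i in range(4)]
    a=[np.degrees(np.arctan2(*(P[(i+1)%4]-P[i])[::-1])) for i in range(4)]
    print("centre",c.round(1),"edges",np.round(e,1),"angles",np.round(a,1)); return c
S=np.array([(38,135),(170,60),(270,205),(145,285)])/5.4545+[59.5,119.5]
print("seal"); rect(S,72,k,36,36)
C=(np.array([(503,35),(605,58),(570,304),(473,278)])-[440,0])/3.2727+[29.5,59.5]
print("case"); rect(C,48,k0,88,36)
# round stand: wood + case, ignoring the case's own silhouette
h=cv2.cvtColor(im0,cv2.COLOR_BGR2HSV).astype(int)
m=(((h[...,1]>75)|(h[...,2]<60)).astype(float)); m[:, 140:]=0; m[:60]=0; m[170:]=0; m[:,:30]=0
cs=sil(('r',92,40),(*rect(C,48,k0,88,36),97),8,48,k0)
ign=cv2.dilate((cs>0).astype(np.uint8),np.ones((5,5)))
print("round",fit(m,ign,('c',100),(446,-276,0),0,8,k0))
# jar: white/blue blob: low saturation bright or blue, inside the square stand
h=cv2.cvtColor(im,cv2.COLOR_BGR2HSV).astype(int)
b=((h[...,0]>95)&(h[...,0]<130)&(h[...,1]>80)).astype(np.uint8); b[:,:255]=0;b[:,370:]=0;b[:95]=0;b[200:]=0
n,l,s,c=cv2.connectedComponentsWithStats(b); i=1+np.argmax(s[1:,4]); print("jar blue centre",c[i],s[i],ray("wrist",c[i],52,k))
E
python3 fit2.py
python3 -c "
from h import *
r=spot_in('jar_mid','wrist'); print(r[:1])"
```

```text
seal
centre [ 640.7 -240.5] edges [32.5 33.2 32.6 35.1] angles [ 117.3   29.4  -59.4 -150.7]
case
centre [ 444.4 -280.1] edges [34.3 87.3 34.6 85.4] angles [  77.8  -16.9 -105.4  162.9]
centre [ 444.4 -280.1] edges [34.3 87.3 34.6 85.4] angles [  77.8  -16.9 -105.4  162.9]
round (array([ 449.5, -279.6,   -2. ]), np.float64(0.07))
jar blue centre [315.96524064 153.48395722] [306 143  21  22 374] [644.972873   15.2638107  52.       ]
[{'rect': [293.0, 131.7, 341.1, 176.0], 'confidence': 0.97}]
```

Run:
```python
from h import *
go(645,15,150,180); go(645,15,36,180)
```

```text
row [0.0618 0.0831 0.3028] [0.     0.0004 0.0016] min rows 3.8
row [0.0619 0.0831 0.5308] [0.     0.0004 0.0016] min rows 6.5
```

```bash
python3 -m jog '0.03 0.04 0.05 0 0 0;0.06 0.083 0.12 0 0 0;0.062 0.083 0.19 0 0 0;0.062 0.083 0.26 0 0 0;0.062 0.083 0.32 0 0 0;0.062 0.083 0.37 0 0 0;0.062 0.083 0.41 0 0 0;0.062 0.083 0.45 0 0 0;0.062 0.083 0.48 0 0 0;0.062 0.083 0.5 0 0 0;0.062 0.083 0.51 0 0 0;0.062 0.083 0.52 0 0 0;0.062 0.083 0.53 0 0 0;0.062 0.083 0.53 0 0 0;0.062 0.083 0.53 0 0 0' 1
python3 -m jog '0 0 0 0 0 0;0 0 0 0 0 0;0 0 0 0 0 0;0 0 0 0 0 0;0 0 0 0 0 0;0 0 0 0 0 0;0 0 0 0 0 0;0 0 0 0 0 0;0 0 0 0 0 0;0 0 0 0 0 0;0 0 0 0 0 0;0 0 0 0 0 0' -1 20
```

```text
time_s: 5.53
ee_pos: [645.3, 14.9, 36.9]
ee_rot: [180.0, 0.1, -179.9]
force: [0.0, 0.7, 0.2]
gripper_width: 91.2
time_s: 6.53
ee_pos: [645.3, 14.9, 36.9]
ee_rot: [180.0, 0.1, -179.9]
force: [0.0, 0.4, 0.7]
gripper_width: 51.3
```

```bash
python3 -m jog '0 0 -0.01 0 0 0;0 0 -0.03 0 0 0;0 0 -0.06 0 0 0;0 0 -0.09 0 0 0;0 0.01 -0.12 0 0 0;0 0.03 -0.14 0 0 0;0 0.06 -0.14 0 0 0;0 0.1 -0.14 0 0 0;0 0.14 -0.14 0 0 0;0.01 0.19 -0.14 0 0 0;0.01 0.24 -0.14 0 0 0;0.02 0.29 -0.14 0 0 0;0.022 0.33 -0.14 0 0 0;0.022 0.37 -0.14 0 0 0;0.022 0.395 -0.14 0 0 0;0.022 0.41 -0.14 0 0 0;0.022 0.419 -0.14 0 0 0;0.022 0.419 -0.14 0 0 0;0.022 0.419 -0.14 0 0 0;0.022 0.419 -0.14 0 0 0'
python3 - <<'E'
from h import *
go(634,224.5,37,180); s=state();print(s["force"],s["gripper_width"]); save("wrist","w2.png")
E
```

```text
time_s: 8.2
ee_pos: [633.7, 223.4, 106.9]
ee_rot: [-180.0, 0.1, -179.9]
force: [0.2, -0.2, -2.0]
gripper_width: 51.5
row [-0.0004  0.0023  0.1397] [-0.0003  0.0007  0.0009] min rows 1.7
[ 0.19054561 -0.19527256 -2.03071976] 51.51123000321568
```

View pics/w2.png

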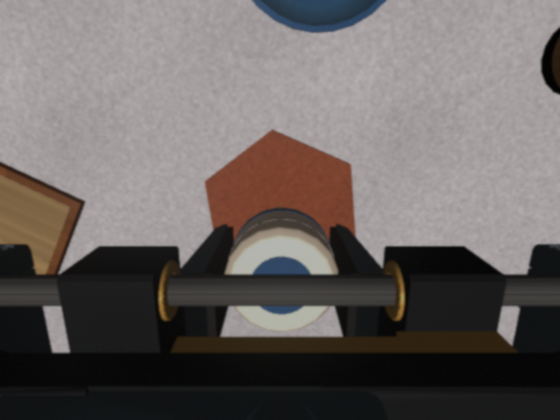

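The jar is held upright at (282,285) above the tile, weight about 2 N. Now I'll lower it.

```bash
python3 -m jog '0 0.002 0.02 0 0 0;0 0.002 0.05 0 0 0;0 0.002 0.08 0 0 0;0 0.002 0.105 0 0 0;0 0.002 0.12 0 0 0;0 0.002 0.128 0 0 0;0 0.002 0.132 0 0 0;0 0.002 0.135 0 0 0;0 0.002 0.137 0 0 0;0 0.002 0.139 0 0 0;0 0.002 0.14 0 0 0;0 0.002 0.14 0 0 0;0 0.002 0.14 0 0 0;0 0.002 0.14 0 0 0'
```

```text
time_s: 9.42
ee_pos: [634.0, 224.3, 37.2]
ee_rot: [-180.0, 0.1, -179.9]
force: [-0.2, -0.9, -2.0]
gripper_width: 51.2
```

```bash
python3 -m jog '0 0 0.0005 0 0 0;0 0 0.001 0 0 0;0 0 0.0015 0 0 0;0 0 0.0015 0 0 0;0 0 0.0015 0 0 0'
```

```text
time_s: 9.83
ee_pos: [634.1, 224.4, 36.9]
ee_rot: [-180.0, 0.1, -179.9]
force: [-0.5, -0.8, 3.6]
gripper_width: 51.4
```

```bash
python3 -m jog '0 0 0 0 0 0;0 0 0 0 0 0;0 0 0 0 0 0;0 0 0 0 0 0;0 0 0 0 0 0;0 0 0 0 0 0;0 0 0 0 0 0;0 0 -0.02 0 0 0;0 0 -0.05 0 0 0;0 0 -0.1 0 0 0;0 0 -0.16 0 0 0;0 0 -0.22 0 0 0;0 0 -0.28 0 0 0;0 0 -0.3 0 0 0;0 0 -0.3 0 0 0;0 0 -0.3 0 0 0' 1
python3 - <<'E'
from h import *
go(641,-240.5,160,119.5)
E
```

```text
time_s: 11.17
ee_pos: [633.5, 224.3, 186.8]
ee_rot: [-180.0, 0.1, -179.9]
force: [-0.1, -0.4, -1.0]
gripper_width: 91.5
row [-0.0137 -0.9296  0.0537] [0.0007 0.0012 0.6731] min rows 11.2
```

```bash
python3 -m jog '0 -0.04 0 0 0 0.03;0 -0.12 0.01 0 0 0.09;0 -0.2 0.02 0 0 0.16;0 -0.28 0.03 0 0 0.23;0 -0.36 0.04 0 0 0.3;0 -0.44 0.05 0 0 0.37;0 -0.52 0.05 0 0 0.44;0 -0.6 0.05 0 0 0.51;-0.01 -0.68 0.05 0 0 0.58;-0.014 -0.76 0.05 0 0 0.63;-0.014 -0.84 0.05 0 0 0.67;-0.014 -0.9 0.05 0 0 0.673;-0.014 -0.93 0.05 0 0 0.673;-0.014 -0.93 0.05 0 0 0.673;-0.014 -0.93 0.05 0 0 0.673;-0.014 -0.93 0.05 0 0 0.673;-0.014 -0.93 0.05 0 0 0.673'
python3 - <<'E'
from h import *
import json
k=calibration("wrist"); s=state(); save("wrist","w3.png"); json.dump({a:np.array(k[a]).tolist() for a in k},open('w3.json','w'))
for q,z in dict(seal_mid=40,long_stand=0).items():
    print(q,[(np.round(d["location"]),d["confidence"],ray("wrist",d["location"],z,k).round(1)) for d in tip_of(q,"wrist")[:1]])
go(641,-240.5,42,119.5)
im=grab_frame("scene"); cv2.imwrite('pics/s1.png',cv2.resize(im[100:350,150:400,::-1],None,fx=2,fy=2))
E
```

```text
time_s: 12.58
ee_pos: [641.1, -238.6, 161.4]
ee_rot: [179.9, -0.0, 119.6]
force: [-0.2, -0.6, 0.0]
gripper_width: 91.1
seal_mid [(array([282., 208.]), 0.92, array([ 642.9, -238.3,   40. ]))]
long_stand []
row [-0.0017 -0.0024  0.24  ] [0.0013 0.0006 0.0013] min rows 2.9
```

View pics/w3.png

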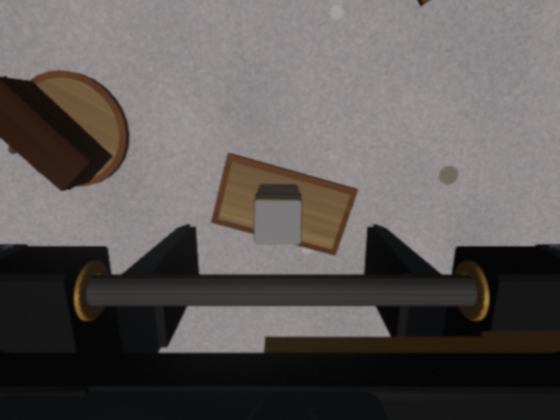

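View pics/s1.png

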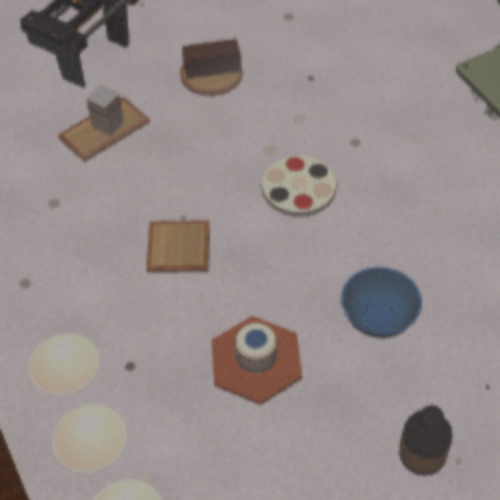

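The jar stands on the tile. In the wrist view the seal is square to the jaws, with its top face centred at (278,219.5). I'll check that point and refit the long stand.

Run:
```python
from fit import *
im,k=load('w3')
for p in [(278,219.5),(254,219.5),(302,219.5),(278,196),(278,243)]: print(ray("wrist",p,72,k).round(1))
h=cv2.cvtColor(im,cv2.COLOR_BGR2HSV).astype(int); m=((h[...,1]>75)&(h[...,0]<25)).astype(np.uint8); m[:145]=0;m[262:]=0;m[:,:205]=0;m[:,365:]=0
n,l,s,c=cv2.connectedComponentsWithStats(m); m=(l==1+np.argmax(s[1:,4])).astype(np.uint8)
z=np.zeros_like(m); cv2.fillConvexPoly(z,cv2.convexHull(np.vstack(cv2.findContours(m,0,1)[0])),1)
print(fit(z.astype(float),z*0.,('r',124,68),(648,-244,14),0,8,k))
```

```text
[ 640.3 -239.6   72. ]
[ 624.9 -248.4   72. ]
[ 655.8 -230.9   72. ]
[ 631.6 -224.1   72. ]
[ 649.5 -255.8   72. ]
(array([ 647.9, -243.9,   13.9]), np.float64(0.033))
```

```bash
python3 -m jog '-0.001 -0.002 0.03 0 0 0;-0.001 -0.002 0.07 0 0 0;-0.001 -0.002 0.11 0 0 0;-0.001 -0.002 0.15 0 0 0;-0.001 -0.002 0.185 0 0 0;-0.001 -0.002 0.21 0 0 0;-0.001 -0.002 0.225 0 0 0;-0.001 -0.002 0.235 0 0 0;-0.001 -0.002 0.24 0 0 0;-0.001 -0.002 0.24 0 0 0;-0.001 -0.002 0.24 0 0 0'
python3 -m jog '0 0 0 0 0 0;0 0 0 0 0 0;0 0 0 0 0 0;0 0 0 0 0 0;0 0 0 0 0 0;0 0 0 0 0 0;0 0 0 0 0 0;0 0 0 0 0 0;0 0 0 0 0 0;0 0 0 0 0 0;0 0 0 0 0 0;0 0 0 0 0 0;0 0 0 0 0 0;0 0 0 0 0 0;0 0 0 0 0 0' -1 25
python3 - <<'E'
from h import *
go(644,14.5,42,152.8)
E
```

```text
time_s: 13.7
ee_pos: [641.5, -240.6, 42.9]
ee_rot: [179.8, 0.1, 119.6]
force: [0.8, 0.1, 0.1]
gripper_width: 91.4
time_s: 14.95
ee_pos: [641.4, -240.6, 42.9]
ee_rot: [179.8, 0.1, 119.6]
force: [-0.9, -1.2, 0.6]
gripper_width: 35.9
row [0.4412 0.2565 0.0016] [ 0.0013  0.0018 -0.369 ] min rows 6.1
```

```bash
python3 -m jog '0 0 -0.01 0 0 0;0 0 -0.03 0 0 0;0 0 -0.06 0 0 0;0 0 -0.09 0 0 0;0 0 -0.12 0 0 -0.01;0.02 0.012 -0.14 0 0 -0.03;0.055 0.032 -0.14 0 0 -0.06;0.1 0.058 -0.14 0 0 -0.1;0.15 0.087 -0.14 0 0 -0.14;0.2 0.117 -0.14 0 0 -0.18;0.25 0.146 -0.14 0 0 -0.22;0.3 0.175 -0.14 0 0 -0.26;0.345 0.201 -0.14 0 0 -0.3;0.38 0.222 -0.14 0 0 -0.33;0.41 0.24 -0.14 0 0 -0.355;0.43 0.251 -0.14 0 0 -0.369;0.44 0.257 -0.14 0 0 -0.369;0.44 0.257 -0.14 0 0 -0.369;0.44 0.257 -0.14 0 0 -0.369;0.44 0.257 -0.14 0 0 -0.369'
python3 - <<'E'
from h import *
import json
k=calibration("wrist"); s=state(); save("wrist","w4.png"); json.dump({a:np.array(k[a]).tolist() for a in k},open('w4.json','w'))
go(644.8,14.1,43,152.8)
E
```

```text
time_s: 16.62
ee_pos: [644.2, 13.3, 112.8]
ee_rot: [180.0, 0.2, 152.7]
force: [-1.2, 0.2, -2.0]
gripper_width: 35.9
row [0.0004 0.0021 0.1396] [ 0.0006  0.0022 -0.0008] min rows 1.7
```

View pics/w4.png

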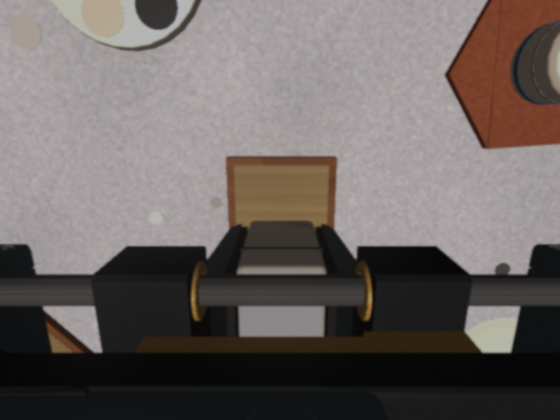

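The seal is held upright and square over the board, which spans columns 227–336, centred on the seal. Lowering it.

```bash
python3 - <<'E'
from fit import *
im,k=load('w4')
c=sil(('r',84,84),(644,14.5,62.8),0,8,k); r=np.where(c[:,281]>.5)[0]; q=np.where(c[200]>.5)[0]; print("predicted",r[0],q[0],q[-1])
h=cv2.cvtColor(im,cv2.COLOR_BGR2HSV).astype(int); m=(h[...,1]>75); print(np.where(m[100:220,281])[0][:2]+100,np.where(m[200,200:370])[0][[0,-1]]+200)
E
python3 -m jog '0 0.002 0.02 0 0 0;0 0.002 0.05 0 0 0;0 0.002 0.08 0 0 0;0 0.002 0.105 0 0 0;0 0.002 0.12 0 0 0;0 0.002 0.128 0 0 0;0 0.002 0.132 0 0 0;0 0.002 0.135 0 0 0;0 0.002 0.137 0 0 0;0 0.002 0.1385 0 0 0;0 0.002 0.1395 0 0 0;0 0.002 0.14 0 0 0;0 0.002 0.14 0 0 0;0 0.002 0.14 0 0 0'
```

```text
predicted 156 227 335
[157 158] [228 334]
time_s: 17.83
ee_pos: [645.0, 14.0, 43.0]
ee_rot: [179.9, 0.2, 152.7]
force: [-0.9, -0.2, -2.0]
gripper_width: 35.9
```

```bash
python3 -m jog '0 0 0.0005 0 0 0;0 0 0.001 0 0 0;0 0 0.0015 0 0 0;0 0 0.0015 0 0 0;0 0 0.0015 0 0 0'
```

```text
time_s: 18.25
ee_pos: [645.1, 14.0, 42.8]
ee_rot: [179.9, 0.2, 152.7]
force: [-1.0, -0.7, 3.7]
gripper_width: 35.8
```

```bash
python3 -m jog '0 0 0 0 0 0;0 0 0 0 0 0;0 0 0 0 0 0;0 0 0 0 0 0;0 0 0 0 0 0;0 0 0 0 0 0;0 0 0 0 0 0;0 0 -0.02 0 0 0;0 0 -0.05 0 0 0;0 0 -0.1 0 0 0;0 0 -0.16 0 0 0;0 0 -0.22 0 0 0;0 0 -0.28 0 0 0;0 0 -0.3 0 0 0;0 0 -0.3 0 0 0;0 0 -0.3 0 0 0' 1
python3 - <<'E'
from h import *
go(445,-280,180,163)
E
```

```text
time_s: 19.58
ee_pos: [644.2, 14.1, 192.8]
ee_rot: [179.9, 0.2, 152.7]
force: [-1.2, -0.1, 0.9]
gripper_width: 91.0
row [ 0.0847 -0.7054  0.0244] [ 0.0005  0.0027 -0.1141] min rows 8.5
```

```bash
python3 -m jog '0.005 -0.04 0 0 0 0;0.014 -0.12 0 0 0 -0.01;0.024 -0.2 0 0 0 -0.03;0.034 -0.28 0 0 0 -0.05;0.043 -0.36 0.01 0 0 -0.07;0.053 -0.44 0.02 0 0 -0.09;0.062 -0.52 0.024 0 0 -0.114;0.072 -0.6 0.024 0 0 -0.114;0.08 -0.67 0.024 0 0 -0.114;0.084 -0.7 0.024 0 0 -0.114;0.085 -0.705 0.024 0 0 -0.114;0.085 -0.705 0.024 0 0 -0.114;0.085 -0.705 0.024 0 0 -0.114;0.085 -0.705 0.024 0 0 -0.114'
python3 - <<'E'
from h import *
import json
k=calibration("wrist"); s=state(); save("wrist","w5.png"); json.dump({a:np.array(k[a]).tolist() for a in k},open('w5.json','w'))
for q,z in dict(case_mid=28,round_stand=0).items():
    print(q,[(np.round(d["location"]),d["confidence"],ray("wrist",d["location"],z,k).round(1)) for d in tip_of(q,"wrist")[:1]])
E
```

```text
time_s: 20.75
ee_pos: [445.4, -278.6, 179.4]
ee_rot: [179.9, 0.2, 163.1]
force: [1.1, -0.5, 0.2]
gripper_width: 91.0
case_mid [(array([276., 200.]), 0.89, array([ 446.9, -282.2,   28. ]))]
round_stand []
```

View pics/w5.png

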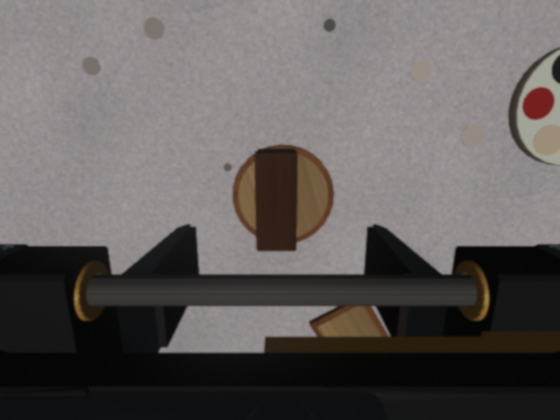

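Run:
```python
from fit import *
im,k=load('w5')
b=im.max(2).astype(int); roi=np.zeros(b.shape); roi[135:256,222:345]=1
h=cv2.cvtColor(im,cv2.COLOR_BGR2HSV).astype(int)
print("V case, wood, rim:",b[200,276],b[200,315],b[200,331],b[200,242])
dark=((b<75)*roi).astype(np.uint8); n,l,s,c=cv2.connectedComponentsWithStats(dark); i=1+np.argmax(s[1:,4]); print(s[i]); m=(l==i).astype(float)
r=fit(m,m*0,('r',88,36),(445,-280,163),8,48,k); print("case",r)
ign=cv2.dilate((sil(('r',88,36),r[0],8,48,k)>0).astype(np.uint8),np.ones((5,5))).astype(float)
w=((h[...,1]>75)*roi); print("round",fit(w.astype(float),ign,('c',100),(449.5,-279.6,0),0,8,k))
for p in [(256,201),(297,201),(276.5,153.5),(276.5,250)]: print(ray("wrist",p,48,k).round(1))
x=r[0]; go(x[0],x[1],38,x[2])
```

```text
V case, wood, rim: 48 110 90 123
[ 254  148   44  102 4163]
case (array([ 444.9, -282. ,  163.2]), np.float64(0.056))
round (array([ 450.2, -277.6,   -1.7]), np.float64(0.03))
[ 437.6 -297.5   48. ]
[ 447.9 -263.9   48. ]
[ 404.1 -268.8   48. ]
[ 485.9 -294.    48. ]
row [ 0.0005 -0.0067  0.2839] [ 0.0005  0.0025 -0.0012] min rows 3.4
```

```bash
python3 -m jog '0 -0.003 0.03 0 0 0;0 -0.006 0.07 0 0 0;0 -0.006 0.11 0 0 0;0 -0.006 0.15 0 0 0;0 -0.006 0.19 0 0 0;0 -0.006 0.22 0 0 0;0 -0.006 0.245 0 0 0;0 -0.006 0.265 0 0 0;0 -0.006 0.277 0 0 0;0 -0.006 0.283 0 0 0;0 -0.006 0.284 0 0 0;0 -0.006 0.284 0 0 0;0 -0.006 0.284 0 0 0'
python3 -m jog '0 0 0 0 0 0;0 0 0 0 0 0;0 0 0 0 0 0;0 0 0 0 0 0;0 0 0 0 0 0;0 0 0 0 0 0;0 0 0 0 0 0;0 0 0 0 0 0;0 0 0 0 0 0;0 0 0 0 0 0;0 0 0 0 0 0;0 0 0 0 0 0;0 0 0 0 0 0;0 0 0 0 0 0;0 0 0 0 0 0' -1 20
python3 - <<'E'
from h import *
go(647.9,-243.9,38,193.9)
E
```

```text
time_s: 21.98
ee_pos: [445.7, -282.0, 38.6]
ee_rot: [180.0, 0.3, 163.1]
force: [0.1, -0.0, -0.5]
gripper_width: 91.5
time_s: 23.23
ee_pos: [445.7, -282.0, 38.6]
ee_rot: [180.0, 0.3, 163.1]
force: [-0.4, -0.2, -0.8]
gripper_width: 36.1
row [-0.3648  0.1905  0.0032] [-0.0008  0.0033 -0.3422] min rows 4.9
```

```bash
python3 -m jog '0 0 -0.01 0 0 0;0 0 -0.03 0 0 0;0 0 -0.06 0 0 0;0 0 -0.09 0 0 0;-0.006 0.003 -0.12 0 0 -0.01;-0.025 0.013 -0.14 0 0 -0.03;-0.055 0.029 -0.14 0 0 -0.06;-0.09 0.047 -0.14 0 0 -0.09;-0.13 0.068 -0.14 0 0 -0.13;-0.17 0.089 -0.14 0 0 -0.17;-0.21 0.11 -0.14 0 0 -0.21;-0.25 0.131 -0.14 0 0 -0.25;-0.29 0.151 -0.14 0 0 -0.28;-0.32 0.167 -0.14 0 0 -0.31;-0.345 0.18 -0.14 0 0 -0.33;-0.36 0.188 -0.14 0 0 -0.342;-0.366 0.191 -0.14 0 0 -0.342;-0.366 0.191 -0.14 0 0 -0.342;-0.366 0.191 -0.14 0 0 -0.342;-0.366 0.191 -0.14 0 0 -0.342'
python3 - <<'E'
from h import *
import json
k=calibration("wrist"); s=state(); save("wrist","w6.png"); json.dump({a:np.array(k[a]).tolist() for a in k},open('w6.json','w'))
go(648.6,-243.8,38.6,193.9)
E
```

```text
time_s: 24.9
ee_pos: [647.2, -243.9, 109.7]
ee_rot: [-179.9, 0.2, -166.2]
force: [-0.0, -0.5, -2.0]
gripper_width: 35.6
row [-2.100e-03  1.000e-04  1.423e-01] [-0.0014  0.0026 -0.0008] min rows 1.7
```

View pics/w6.png

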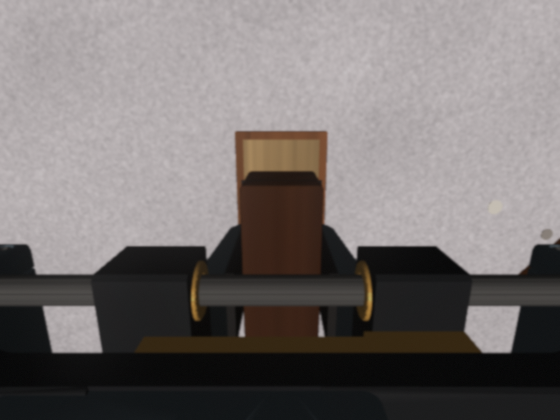

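```bash
python3 - <<'E'
from fit import *
im,k=load('w6')
p,R=tool()
g=im.max(2).astype(int); print("col281",[(r,g[r,281]) for r in range(126,194,2)])
print("case end in tool x",[ (v,R.inv().apply(ray("wrist",(281.5,v),119.1,k)-p)[0].round(1)) for v in (179,183)], [ (v,R.inv().apply(ray("wrist",(281.5,v),79.1,k)-p)[0].round(1)) for v in (171,173)])
c=sil(('r',124,68),(648,-243.9,13.9),0,8,k); print("pred edge",np.where(c[:,281]>.5)[0][0],np.where(c[160]>.5)[0][[0,-1]], "seen",np.where((cv2.cvtColor(im,cv2.COLOR_BGR2HSV)[160,:,1]>75))[0][[0,-1]])
E
python3 -m jog '-0.002 0 0.02 0 0 0;-0.002 0 0.05 0 0 0;-0.002 0 0.08 0 0 0;-0.002 0 0.105 0 0 0;-0.002 0 0.12 0 0 0;-0.002 0 0.128 0 0 0;-0.002 0 0.132 0 0 0;-0.002 0 0.135 0 0 0;-0.002 0 0.137 0 0 0;-0.002 0 0.1385 0 0 0;-0.002 0 0.1395 0 0 0;-0.002 0 0.14 0 0 0;-0.002 0 0.14 0 0 0;-0.002 0 0.14 0 0 0'
```

```text
col281 [(126, np.int64(179)), (128, np.int64(180)), (130, np.int64(159)), (132, np.int64(113)), (134, np.int64(116)), (136, np.int64(115)), (138, np.int64(118)), (140, np.int64(138)), (142, np.int64(143)), (144, np.int64(144)), (146, np.int64(143)), (148, np.int64(144)), (150, np.int64(143)), (152, np.int64(142)), (154, np.int64(143)), (156, np.int64(142)), (158, np.int64(143)), (160, np.int64(142)), (162, np.int64(142)), (164, np.int64(142)), (166, np.int64(142)), (168, np.int64(141)), (170, np.int64(121)), (172, np.int64(46)), (174, np.int64(33)), (176, np.int64(32)), (178, np.int64(32)), (180, np.int64(31)), (182, np.int64(32)), (184, np.int64(35)), (186, np.int64(52)), (188, np.int64(59)), (190, np.int64(59)), (192, np.int64(59))]
case end in tool x [(179, np.float64(46.7)), (183, np.float64(45.0))] [(171, np.float64(43.8)), (173, np.float64(42.7))]
pred edge 131 [235 326] seen [236 325]
time_s: 26.12
ee_pos: [648.7, -243.9, 40.0]
ee_rot: [-179.9, 0.2, -166.2]
force: [-0.3, 0.4, -1.9]
gripper_width: 35.7
```

```bash
python3 -m jog '0 0 0.001 0 0 0;0 0 0.002 0 0 0;0 0 0.0025 0 0 0;0 0 0.003 0 0 0;0 0 0.003 0 0 0;0 0 0.003 0 0 0'
```

```text
time_s: 26.62
ee_pos: [648.7, -243.9, 38.7]
ee_rot: [-179.9, 0.3, -166.2]
force: [-1.1, -0.3, 0.1]
gripper_width: 35.9
```

```bash
python3 -m jog '0 0 0.0005 0 0 0;0 0 0.001 0 0 0;0 0 0.001 0 0 0;0 0 0.001 0 0 0'
```

```text
time_s: 26.95
ee_pos: [648.7, -243.9, 38.7]
ee_rot: [-179.9, 0.3, -166.2]
force: [-2.1, 0.7, 3.3]
gripper_width: 36.0
```

```bash
python3 -m jog '0 0 0 0 0 0;0 0 0 0 0 0;0 0 0 0 0 0;0 0 0 0 0 0;0 0 0 0 0 0;0 0 0 0 0 0;0 0 0 0 0 0;0 0 -0.02 0 0 0;0 0 -0.05 0 0 0;0 0 -0.1 0 0 0;0 0 -0.16 0 0 0;0 0 -0.22 0 0 0;0 0 -0.28 0 0 0;0 0 -0.3 0 0 0;0 0 -0.3 0 0 0;0 0 -0.3 0 0 0' 1
python3 - <<'E'
from h import *
go(634.5,224.5,160,180)
E
```

```text
time_s: 28.28
ee_pos: [647.6, -243.5, 188.6]
ee_rot: [-179.9, 0.3, -166.2]
force: [-0.9, 0.6, -1.0]
gripper_width: 91.1
row [-0.198   0.9154  0.0557] [-0.0013  0.0031  0.1537] min rows 11.2
```

```bash
python3 -m jog '-0.009 0.04 0 0 0 0;-0.026 0.12 0 0 0 0.01;-0.043 0.2 0 0 0 0.03;-0.06 0.28 0 0 0 0.05;-0.078 0.36 0 0 0 0.07;-0.095 0.44 0 0 0 0.09;-0.112 0.52 0 0 0 0.11;-0.13 0.6 0 0 0 0.13;-0.147 0.68 0.01 0 0 0.154;-0.164 0.76 0.03 0 0 0.154;-0.182 0.84 0.05 0 0 0.154;-0.194 0.895 0.055 0 0 0.154;-0.198 0.915 0.055 0 0 0.154;-0.198 0.915 0.055 0 0 0.154;-0.198 0.915 0.055 0 0 0.154;-0.198 0.915 0.055 0 0 0.154'
python3 - <<'E'
from fit import *
k=calibration("wrist"); im=save("wrist","w7.png")[:,:,::-1].copy(); kt=calibration("top"); t=save("top","t1.png")[:,:,::-1].copy()
h=cv2.cvtColor(im,cv2.COLOR_BGR2HSV).astype(int)
b=((h[...,0]>95)&(h[...,0]<130)&(h[...,1]>80)).astype(np.uint8); b[:,:240]=0;b[:,330:]=0;b[:150]=0;b[265:]=0
n,l,s,c=cv2.connectedComponentsWithStats(b); i=1+np.argmax(s[1:,4]); P=ray("wrist",c[i],52,k); print("jar",c[i],s[i],P)
go(P[0],P[1],37,180)
h=cv2.cvtColor(t,cv2.COLOR_BGR2HSV).astype(int); q=proj("top",[[450,-278,8]],kt)[0].astype(int); m=np.zeros((420,560))
w=(h[...,1]>75)&(h[...,0]<25); m[q[1]-28:q[1]+28,q[0]-28:q[0]+28]=w[q[1]-28:q[1]+28,q[0]-28:q[0]+28]
import fit as F; F.sil.__defaults__=("top",)
print("round top",m.sum(),fit(m,m*0,('c',100),(450,-278,0),0,8,kt))
q=proj("top",[[634,224,8]],kt)[0].astype(int)
cv2.imwrite('pics/tw.png',np.hstack([im[100:300,150:420],cv2.resize(t[140:290,200:460],(347,200))]))
E
```

```text
time_s: 29.62
ee_pos: [634.5, 222.5, 159.7]
ee_rot: [-179.8, 0.2, 179.9]
force: [-0.2, 0.1, -1.2]
gripper_width: 91.4
jar [283.80505415 209.00842359] [268 193  33  33 831] [633.50624324 225.11828842  52.        ]
row [0.0038 0.006  0.2468] [-0.0012  0.0032 -0.0017] min rows 3.0
round top 1178.0 (array([ 450.7, -276.6,    4.1]), np.float64(0.061))
```

View pics/tw.png

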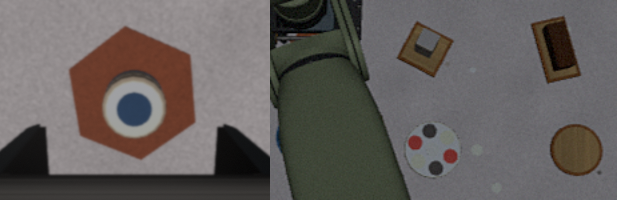

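The jar stands on the tile, the seal is centred on the square board and the case lies along the oblong one. The round stand is empty. Next I'll pick up the jar.

```bash
python3 -m jog '0.001 0.002 0.03 0 0 0;0.002 0.004 0.07 0 0 0;0.002 0.004 0.11 0 0 0;0.002 0.004 0.15 0 0 0;0.002 0.004 0.185 0 0 0;0.002 0.004 0.212 0 0 0;0.002 0.004 0.23 0 0 0;0.002 0.004 0.24 0 0 0;0.002 0.004 0.246 0 0 0;0.002 0.004 0.246 0 0 0;0.002 0.004 0.246 0 0 0'
python3 -m jog '0 0 0 0 0 0;0 0 0 0 0 0;0 0 0 0 0 0;0 0 0 0 0 0;0 0 0 0 0 0;0 0 0 0 0 0;0 0 0 0 0 0;0 0 0 0 0 0;0 0 0 0 0 0;0 0 0 0 0 0;0 0 0 0 0 0;0 0 0 0 0 0' -1 20
python3 - <<'E'
from h import *
go(632,90,137,180); go(450.4,-277.6,110,180); go(450.4,-277.6,37,180)
E
```

```text
time_s: 30.63
ee_pos: [635.0, 224.0, 38.3]
ee_rot: [-179.9, 0.4, 179.8]
force: [0.0, 0.2, -0.1]
gripper_width: 91.2
time_s: 31.63
ee_pos: [635.0, 224.1, 38.3]
ee_rot: [-179.9, 0.4, 179.8]
force: [-0.5, -0.2, 0.2]
gripper_width: 51.0
row [ 0.0039 -0.2685 -0.197 ] [-0.0009  0.0041 -0.0019] min rows 4.0
row [ 0.3652 -1.0047 -0.1444] [-0.0009  0.0041 -0.0019] min rows 12.9
row [ 0.3661 -1.0045  0.0016] [-0.0009  0.0041 -0.0019] min rows 12.8
```

```bash
python3 -m jog '0 0 -0.01 0 0 0;0 0 -0.03 0 0 0;0 0 -0.06 0 0 0;0 0 -0.1 0 0 0;0.004 -0.01 -0.14 0 0 0;0.012 -0.03 -0.18 0 0 0;0.026 -0.07 -0.2 0 0 0;0.044 -0.12 -0.2 0 0 0;0.065 -0.18 -0.2 0 0 0;0.09 -0.25 -0.2 0 0 0;0.117 -0.32 -0.2 0 0 0;0.142 -0.39 -0.2 0 0 0;0.168 -0.46 -0.2 0 0 0;0.193 -0.53 -0.2 0 0 0;0.219 -0.6 -0.2 0 0 0;0.244 -0.67 -0.2 0 0 0;0.27 -0.74 -0.2 0 0 0;0.292 -0.8 -0.2 0 0 0;0.307 -0.84 -0.2 0 0 0;0.315 -0.86 -0.2 0 0 0'
python3 - <<'E'
from h import *
go(450.4,-277.6,130,180)
E
```

```text
time_s: 33.3
ee_pos: [474.5, -207.8, 138.7]
ee_rot: [-179.9, 0.4, 179.7]
force: [-0.2, 0.8, -0.9]
gripper_width: 51.2
row [ 0.0476 -0.1399  0.0173] [-0.0016  0.0044 -0.0036] min rows 1.8
```

```bash
python3 -m jog '0.013 -0.04 0 0 0 0;0.027 -0.08 0 0 0 0;0.038 -0.11 0 0 0 0;0.045 -0.13 0 0 0 0;0.048 -0.14 0 0 0 0;0.048 -0.14 0 0 0 0;0.048 -0.14 0 0 0 0;0.048 -0.14 0 0 0 0'
python3 - <<'E'
from fit import *
k=calibration("wrist"); im=save("wrist","w8.png")[:,:,::-1].copy()
h=cv2.cvtColor(im,cv2.COLOR_BGR2HSV).astype(int)
w=((h[...,1]>75)&(h[...,0]<25)).astype(float); ign=np.zeros_like(w); ign[222:]=1; w[:,:190]=0; w[:,380:]=0;w[:110]=0
sj=sil(('c',54),(450.4,-277.6,0),state()["ee_pos"][2]-30.5,state()["ee_pos"][2]+16,k); ign=np.maximum(ign,cv2.dilate((sj>0).astype(np.uint8),np.ones((7,7))))
r=fit(w,ign,('c',100),(450.4,-277.6,0),0,8,k); print("round",r)
c=sil(('c',100),r[0],0,8,k); o=im.copy(); o[cv2.morphologyEx((c>.5).astype(np.uint8),cv2.MORPH_GRADIENT,np.ones((2,2)))>0]=(0,255,0)
cv2.imwrite('pics/w8o.png',o)
go(r[0][0],r[0][1],38.3,180)
E
```

```text
time_s: 33.97
ee_pos: [450.5, -276.7, 138.7]
ee_rot: [-179.9, 0.4, 179.7]
force: [-0.0, 0.5, -2.4]
gripper_width: 51.1
round (array([ 4.509e+02, -2.769e+02, -3.000e-01]), np.float64(0.014))
row [0.0005 0.     0.2007] [-0.0013  0.0044 -0.003 ] min rows 2.4
```

View pics/w8o.png

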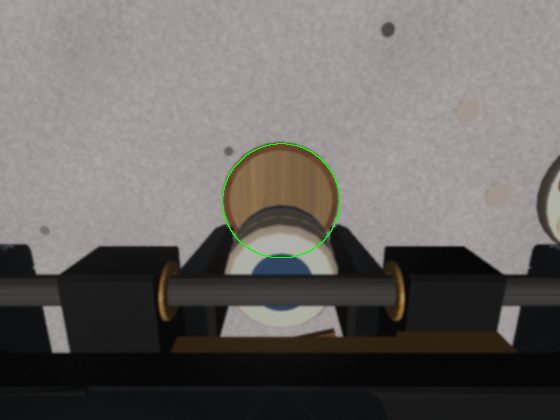

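```bash
python3 -m jog '-0.001 0 0.02 0 0 0;-0.002 0 0.05 0 0 0;-0.002 0 0.085 0 0 0;-0.002 0 0.12 0 0 0;-0.002 0 0.15 0 0 0;-0.002 0 0.17 0 0 0;-0.002 0 0.182 0 0 0;-0.002 0 0.189 0 0 0;-0.002 0 0.193 0 0 0;-0.002 0 0.196 0 0 0;-0.002 0 0.1975 0 0 0;-0.002 0 0.1985 0 0 0;-0.002 0 0.1985 0 0 0;-0.002 0 0.1985 0 0 0'
python3 -m jog '0 0 0.0005 0 0 0;0 0 0.001 0 0 0;0 0 0.0015 0 0 0;0 0 0.0015 0 0 0;0 0 0.0015 0 0 0'
```

```text
time_s: 35.18
ee_pos: [452.3, -277.1, 39.8]
ee_rot: [-179.9, 0.4, 179.7]
force: [0.7, 0.4, -2.2]
gripper_width: 51.4
time_s: 35.6
ee_pos: [452.3, -277.1, 39.0]
ee_rot: [-179.9, 0.4, 179.7]
force: [0.4, -0.5, -1.8]
gripper_width: 51.1
```

```bash
python3 -m jog '0.0005 0 0.0005 0 0 0;0.001 0 0.001 0 0 0;0.001 0 0.0015 0 0 0;0.001 0 0.002 0 0 0;0.001 0 0.002 0 0 0;0.001 0 0.002 0 0 0'
```

```text
time_s: 36.1
ee_pos: [451.8, -277.1, 38.3]
ee_rot: [-179.9, 0.4, 179.7]
force: [-0.9, -0.3, 1.6]
gripper_width: 51.3
```

Contact: the force went from -2 N to +1.6 N. Release, rise and check.

```bash
python3 -m jog '0 0 0 0 0 0;0 0 0 0 0 0;0 0 0 0 0 0;0 0 0 0 0 0;0 0 0 0 0 0;0 0 0 0 0 0;0 0 0 0 0 0;0 0 -0.02 0 0 0;0 0 -0.05 0 0 0;0 0 -0.1 0 0 0;0 0 -0.16 0 0 0;0 0 -0.22 0 0 0;0 0 -0.28 0 0 0;0 0 -0.34 0 0 0;0 0 -0.4 0 0 0;0 0 -0.46 0 0 0;0 0 -0.5 0 0 0;0 0 -0.5 0 0 0;0 0 -0.5 0 0 0;0 0 -0.5 0 0 0' 1
python3 - <<'E'
from fit import *
k=calibration("wrist"); im=save("wrist","w9.png")[:,:,::-1].copy(); 
h=cv2.cvtColor(im,cv2.COLOR_BGR2HSV).astype(int); q=proj("wrist",[[451,-277,52]],k)[0].astype(int)
b=((h[...,0]>95)&(h[...,0]<130)&(h[...,1]>80)).astype(np.uint8); z=b*0; z[q[1]-20:q[1]+20,q[0]-20:q[0]+20]=1; b*=z
n,l,s,c=cv2.connectedComponentsWithStats(b); i=1+np.argmax(s[1:,4]); print("jar",ray("wrist",c[i],52,k).round(1))
w=((h[...,1]>75)&(h[...,0]<25)).astype(np.uint8); z=w*0; z[q[1]-55:q[1]+55,q[0]-55:q[0]+55]=1; w*=z; n,l,s,c=cv2.connectedComponentsWithStats(w); w=(l==1+np.argmax(s[1:,4])).astype(np.uint8)
m=w*0; cv2.fillConvexPoly(m,cv2.convexHull(np.vstack(cv2.findContours(w,0,1)[0])),1); print("round",fit(m.astype(float),m*0.,('c',100),(451,-277,0),0,8,k))
print(state()["time_s"])
t=grab_frame("top")[:,:,::-1]; s=grab_frame("scene")[:,:,::-1]
for n,z in dict(bowl=0,palette=0,ink_bottle=0,jar_mid=30,seal_mid=40,case_mid=28).items():
    r=tip_of(n,"top"); r2=tip_of(n,"scene"); print(n,[ray(c,x[0]["location"],z).round(1)[:2] for c,x in (("top",r),("scene",r2)) if x])
cv2.imwrite('pics/final.png',np.hstack([cv2.resize(t[130:310,200:470],(420,280)),cv2.resize(s[100:280,160:400],(373,280))]))
cv2.imwrite('pics/w9c.png',im)
E
```

```text
time_s: 37.77
ee_pos: [449.3, -276.0, 287.6]
ee_rot: [-179.9, 0.4, 179.7]
force: [0.5, 0.3, -0.7]
gripper_width: 91.7
jar [ 450.5 -276.3   52. ]
round (array([ 450.2, -276.9,    1.5]), np.float64(0.041))
37.8167
bowl [array([464. , 248.3]), array([472.1, 244.7])]
palette [array([441.6,   5.5]), array([430.2,   1.1])]
ink_bottle [array([528.4, 425.3]), array([516.6, 437.2])]
jar_mid [array([ 452.7, -269. ]), array([ 454.6, -265.6])]
seal_mid [array([647.6,  15. ]), array([645.3,  21.8])]
case_mid [array([ 659.6, -232.6]), array([ 648.7, -254.7])]
```

View pics/final.png

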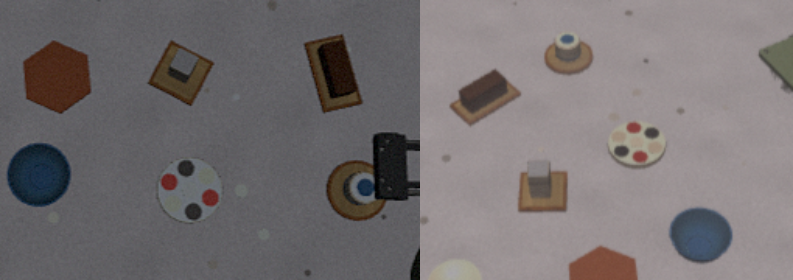

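All three are in place. One close check of the seal and the case from the wrist camera before I hand in.

```bash
python3 -m jog '-0.03 0.02 0 0 0 0;-0.09 0.06 0 0 0 0;-0.16 0.11 0 0 0 0;-0.22 0.15 0 0 0 0;-0.28 0.19 0 0 0 0;-0.34 0.23 0 0 0 0;-0.39 0.26 0 0 0 0;-0.43 0.29 0 0 0 0;-0.46 0.31 0 0 0 0;-0.47 0.32 0 0 0 0;-0.47 0.32 0 0 0 0;-0.47 0.32 0 0 0 0;-0.47 0.32 0 0 0 0'
python3 - <<'E'
from fit import *
k=calibration("wrist"); im=save("wrist","w10.png")[:,:,::-1].copy()
def draw(sh,p,z0,z1,col):
    q=proj("wrist",prism(sh,*p,z1,z1)[:4],k).round().astype(int); cv2.polylines(im,[q],True,col,1)
draw(('r',84,84),(644,14.5,62.8),0,8,(0,255,0)); draw(('r',36,36),(644,14.5,62.8),8,72,(0,255,0))
draw(('r',124,68),(647.9,-243.9,13.9),0,8,(0,255,0)); draw(('r',88,36),(647.9,-243.9,13.9),8,48,(0,255,0))
cv2.imwrite('pics/w10o.png',cv2.resize(im[60:240,60:460],(800,360),interpolation=cv2.INTER_CUBIC))
E
```

```text
time_s: 39.6
ee_pos: [684.7, -118.4, 290.0]
ee_rot: [-179.8, 0.4, 179.7]
force: [-0.5, -0.1, 0.1]
gripper_width: 90.9
```

View pics/w10o.png

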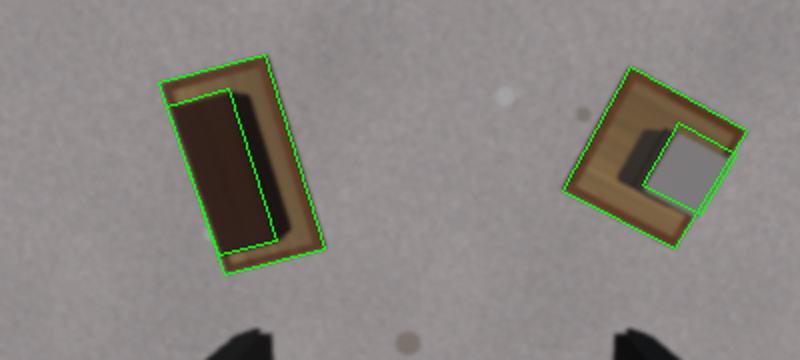

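The overlays of the centred poses fit the case and the seal to within about 1–2 mm. Handing in.

```bash
python3 -c "
from workcell import *
print(job_done(), state()['time_s'])"
```

```text
the job is handed in; nothing more can be done
the job is handed in; nothing more can be done
```

The jar, the seal and the case are each back on the stand of their own shape. The job was handed in at about 40 s of the allowed 109 s. I parked the jar on the clay tile, moved the seal to the square stand and the case lengthwise onto the oblong stand, then moved the jar to the round stand. I lowered each one slowly until the wrist force showed contact, at most about 4 N, before letting go.

**Position checks:** close wrist pictures put the jar within about 1 mm of the round stand's middle. The seal and the case matched the outlines of their centred, aligned positions to within about 1–2 mm, and all three stand upright.

**Bystanders:** the bowl, the palette and the ink bottle were never touched and look unmoved in the last pictures of them.

**Disagreement:** in the last pictures the trained networks put the jar, seal and case up to about 16 mm from my measurements. For the bowl, palette and ink bottle they differed by up to about 14 mm from their own first readings. These readings came from the distant top and scene cameras, and the two cameras disagreed with each other by a similar amount. I went by the close wrist pictures, which showed no such offsets for the jar, the seal or the case.

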